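# Open the tight drill-bit tin in the hold-down

### The arm

A 6-joint arm with a two-finger parallel gripper is mounted at the origin on the work surface; the furniture and walls round the work are solid. World frame = base frame: x ahead of the robot, y to its left, z up, the work surface at z = 0. Lengths are in m, angles in rad, forces in N, time in s.
With the tool pointing down it reaches from about 0.325 to 0.775 m from the base axis. Payload 5.5 kg.
Tool frame: the origin (TCP) lies at the very end of the fingers, on their centre line; the grasp point (between the pads) lies 19 mm behind it (bot.pinch_z is the distance from the TCP to the grasp point, in m); z points along the fingers, y is the line along which they close (so a half turn about z gives the same grasp; the last joint's range is limited). The gripper opens to 88 mm and grips with 3 to 60 N. Pads are 20 mm wide; open, the fingers measure 115 mm over their backs; the gripper's body (75 mm by 178 mm) begins 61 mm behind the grasp point.
Start: joints at [-1.345, 0.091, 1.231, -0, 1.82, -0.057], TCP at [0.167, -0.576, 0.223] pointing down, gripper open.
Joint ranges: [-2.87, 2.87], [-0.86, 2.18], [0.17, 2.46], [-1.51, 4.65], [0.06, 2.69], [-2.65, 2.65]. Speed limits (rad/s): [2.57, 2.57, 3.01, 3.14, 3.14, 3.14].

### API

Orientations are given as [roll, pitch, yaw] about the fixed x, y, z axes, in that order (R = Rz(yaw) Ry(pitch) Rx(roll)).
In Python, from workcell import bot, eyes, workorder gives the robot as it stands.
- The arm moves only by the tool carry_out, never from a script. Its argument "commands" is a list of rows, each a list of 3 entries, a list of its own where there are three numbers: the opening in per cent of the stroke, from 0 (shut) to 100 (fully open), then the shift along the tool's x, y, z in cm, then the turn about the tool's z in degrees. A call has 1 to 8 rows; each row shifts and turns the commanded pose from where the row before left it, along the tool's axes as they then stand; what a row does not reach is not made up. A row lasts 1/10 s, in which the tool goes at most 50 mm and 8.59 degrees, less where a joint would pass 70% of its speed; a pose out of reach is approached as far as the arm can. A call is refused whole if a number of a shift passes 5 or a number of a turn 8.59, either way. A call with a gripper value outside its range is refused whole. The fingers move at their own pace and stop on an object; "grip_force" is the grip in N (left out, the last holds). Time passes only in rows, so rows that do not move let the fingers close. It gives the time, the measured TCP pose, the force, the opening and the grip force at its end, in the units of the state.
- bot.get_obs(): the state, without advancing time (a new reading comes with each control period).
- eyes.read_camera(name): name is "scene" or "side" or "wrist"; returns a dict with "color" (384x512x3 uint8, red, green, blue), "fx", "fy", "cx", "cy" (pixels), "rvec" (rotation vector, rad) and "tvec" (3), from world to camera coordinates, as OpenCV has them; the wrist camera has in their place "mount" (4x4, takes a point from camera to tool coordinates, whose origin is the TCP and whose axes are the flange's). Camera axes: x right, y down, z forward; pixel columns grow to the right and rows downward; lengths in m; the calibration is good to about 2 mm. The wrist camera is an equidistant fisheye: a pixel r from the principal point sees the ray r / f radians off the axis. A picture is of the moment at which its call begins: read the wrist's pose just before it. There is no depth.
- workorder.close_job(): hands the job in; it is judged then, once.
Trained networks look in the newest picture that a camera, given by its name, has taken for a name from the list of things; names that differ only in an ending like _2 or _b are one class to them, and where a whole thing is asked for, a point or a joint stands for the part that bears it (a point fixed in the world has none). Each returns a list of dicts, best first, with "confidence" (0 to 1); they miss things now and then, are a little off and sometimes report something else, mostly with a low value. They report only what shows in the picture. A call takes as long as a camera call.
- eyes.spot_in(camera, name): "centre" ([x, y, z] in m, in world coordinates, good to about 4 mm: the middle of the surface that is visible of it).
The state is a dict: "time_s": time; "qpos": joint angles; "joint_velocities": joint speeds; "joint_torque": joint torques, N m; "eef_pos": TCP position; "ee_rot": TCP orientation; "wrist_force": force on the tool from outside, world axes, zero at the start; "ft_torque": the same for the moment, N m; "gripper_width": finger opening in m; "gripper_force": force on a finger pad.
Only numpy, scipy, OpenCV 4.12 (cv2) and the standard library are available. Lean on these libraries where they do the work, as an engineer would, in place of code of your own. Each camera call takes 0.05 s, during which the arm holds its last target. There are 200 camera calls.

### The job

Open the drill-bit tin with the green lid: first push it, lid still on, all the way into the aluminium hold-down so that the lips hold its foot down against the tight lid, then draw the lid straight up and off. Stand the lid upright, open end down, on the saw table beside the hold-down, and leave the tin's base home in the hold-down. Leave the red tin where it is.

Things in the scene. Friction and masses are not known exactly. Their poses are not given: they have to be found in the camera images.
- tin_base: Base of the green tin, loose, about 0.3 kg: square dark steel foot 90 x 90 x 6 mm with a black core 62 (x) x 42 (y) x 50 mm on it and drill bits standing up to 74 mm above the foot's underside; core and bits are hidden under the lid at the start. Origin at the centre of the foot's underside, z up. Stands loose on the saw table (z = 0).
- tin_lid: Deep green lid, 70 (x) x 50 (y) x 80 mm high, 0.12 kg, open below; origin at the centre of its open lower edge. Shut, it rests on the foot, axes parallel to the base's, top 86 mm over the table. Springs grip it with about 7-15 N for the first 45 mm of pull: the loose base comes along, so the shut tin can be slid or carried by it. Clear of the bits when raised 70 mm. Grip across the 50 mm.
- hold_down: Pale aluminium hold-down fixed on the table: two lipped rails along its x (128 mm over all, 18 mm high), open mouth at -x with flared wings to x = -90 mm, stop bar with orange strip at +x. Origin midway, on the table. The foot slides in along +x on the table, sides parallel (slot 100 mm wide, 12 mm high), to the stop: base origin then at x = 3, y = 0 mm. Gap between the lips 66 mm.
- red_tin: The same tin with a red lid, shut, loose, same sizes (86 mm high); origin at the centre of its foot's underside. Not to be opened or moved.

How it is judged:
On the way, in this order (a step that is already met when the one before it is completed fails the run):
1. the green tin, lid still down on it, stands home under the hold-down's lips (x of tin_base in the frame of hold_down between -0.015 and 0.012 m and y of tin_base in the frame of hold_down between -0.012 and 0.012 m and height (world z) of tin_base below 0.008 m and z of tin_lid in the frame of tin_base below 0.02 m), for 0.1 s.
2. the lid is drawn up clear of the base, which stays under the lips (z of tin_lid in the frame of tin_base above 0.062 m and x of tin_base in the frame of hold_down above -0.02 m and height (world z) of tin_base below 0.012 m), for 0.1 s.
At the end, for the whole second after the job is handed in: Base flat in the hold-down: origin at most 20 mm short of the hold-down's, within 12 mm of its middle line, tilt under 6 degrees. Lid upright, open end down, on the table (within 10 degrees, edge within 12 mm of the table), at least 80 mm from the base; both at rest (x of tin_base in the frame of hold_down between -0.02 and 0.012 m and y of tin_base in the frame of hold_down between -0.012 and 0.012 m and height (world z) of tin_base below 0.008 m and angle between tin_base's own z axis and vertical below 0.1 rad and height (world z) of tin_lid between -0.02 and 0.012 m and angle between tin_lid's own z axis and vertical below 0.17 rad and horizontal distance between tin_lid and tin_base above 0.08 m and linear speed of each of tin_lid, tin_base below 0.02 m/s); the robot touches nothing.
It fails at once if the red tin was moved more than 30 mm or tipped (distance of red_tin from where it was at the start of the episode above 0.03 m or angle between red_tin's own z axis and vertical above 0.3 rad).
It also fails if it takes over 54 s, if anything falls off the work surface, if the arm or the gripper's body presses on something with over 40 N, if the wrist force passes 120 N, or if a joint passes its speed limit or range.

## Working session

There is one attempt and no reset: what is moved stays moved. The work goes in short steps, Python scripts to look and compute and a tool call to move; the robot and the scene stay as the last step left them, time stands still between calls to the robot, and variables do not carry over. Pictures are saved under pics/ and viewed, at most 10 in all, crops included, and the job is handed in when it is done.

Besides the shell and the picture viewer there is one more tool, called after ">>>" in YAML: its name, and indented under it one key for each argument. carry_out: Moves the arm, as the interface text tells. Its arguments: {"type":"object","properties":{"commands":{"type":"array","items":{"type":"array"}},"grip_force":{"type":"number"}},"required":["commands"]}

```bash
mkdir -p pics; python3 - <<'E'
from workcell import bot,eyes
import cv2,numpy as np
o=bot.get_obs();print(o['time_s'],o['eef_pos'],o['ee_rot'])
ims=[]
for c in("scene","side"):
    r=eyes.read_camera(c);ims.append(r['color'][:,:,::-1])
    for n in("tin_lid","tin_base","hold_down","red_tin"):
        print(c,n,[(np.round(d['centre'],3),round(d['confidence'],2)) for d in eyes.spot_in(c,n)[:3]])
    cv2.imwrite(f'pics/{c}0.png',r['color'][:,:,::-1])
E
```

```text
0.0 [ 0.16735035 -0.57588099  0.2215271 ] [-3.13966502e+00 -1.01505586e-04  2.82798800e-01]
scene tin_lid [(array([ 0.471, -0.299,  0.057]), 0.89)]
scene tin_base [(array([ 0.464, -0.285,  0.007]), 0.8)]
scene hold_down [(array([ 0.582, -0.083,  0.018]), 0.89)]
scene red_tin [(array([0.462, 0.14 , 0.055]), 0.75)]
side tin_lid [(array([ 0.472, -0.293,  0.058]), 0.85)]
side tin_base [(array([ 0.466, -0.288,  0.007]), 0.67)]
side hold_down [(array([ 0.58 , -0.083,  0.018]), 0.91)]
side red_tin [(array([0.463, 0.138, 0.045]), 0.63)]
```

View pics/scene0.png

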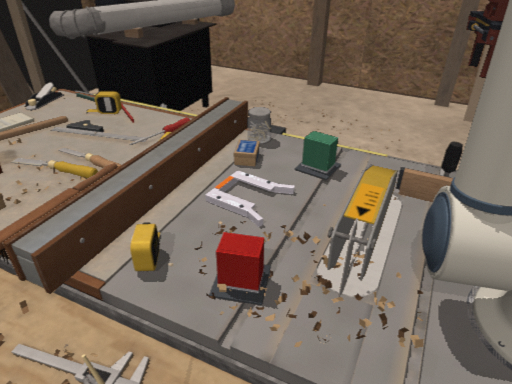

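View pics/side0.png

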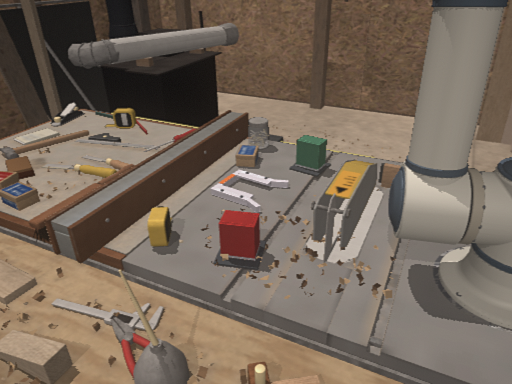

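>>> carry_out:
  commands:
    - [100,[4.1,-2.6,-0.6],0]
    - [100,[4.1,-2.6,-0.6],0]
    - [100,[4.1,-2.6,-0.6],0]
    - [100,[4.1,-2.6,-0.6],0]
    - [100,[4.1,-2.6,-0.6],0]
    - [100,[4.1,-2.6,-0.6],0]
    - [100,[4.1,-2.6,-0.6],0]
    - [100,[2,-1.2,-0.6],0]

```text
time_s: 1.3
eef_pos: [0.41, -0.3013, 0.2713]
ee_rot: [3.141, -0.001, 0.286]
wrist_force: [0.6, -0.4, 0.3]
gripper_width: 0.0878
gripper_force: 0.0
```

```bash
python3 - <<'E'
from workcell import bot,eyes
import cv2,numpy as np
o=bot.get_obs();print(o['time_s'],o['eef_pos'],o['ee_rot'],np.abs(o['joint_velocities']).max())
r=eyes.read_camera("wrist");c=r['color'][:,:,::-1]
print(r['mount'],r['fx'],r['cx'],r['cy'])
cv2.imwrite('pics/w1.png',cv2.resize(c,(800,600),interpolation=cv2.INTER_CUBIC))
import pickle;pickle.dump((r,o['eef_pos'],o['ee_rot']),open('w1.pkl','wb'))
E
```

```text
1.3 [ 0.41000686 -0.30127994  0.27129209] [ 3.14145998e+00 -1.28213788e-03  2.86039953e-01] 0.42167934456681355
[[-6.04089969e-04 -9.63728120e-01 -2.66885267e-01  7.35160409e-02]
 [ 9.99999816e-01 -5.95478412e-04 -1.13196838e-04 -6.04330120e-04]
 [-4.98334392e-05 -2.66885286e-01  9.63728303e-01 -1.62708832e-01]
 [ 0.00000000e+00  0.00000000e+00  0.00000000e+00  1.00000000e+00]] 297.3186396354542 252.97329399301486 192.08556077355172
```

View pics/w1.png

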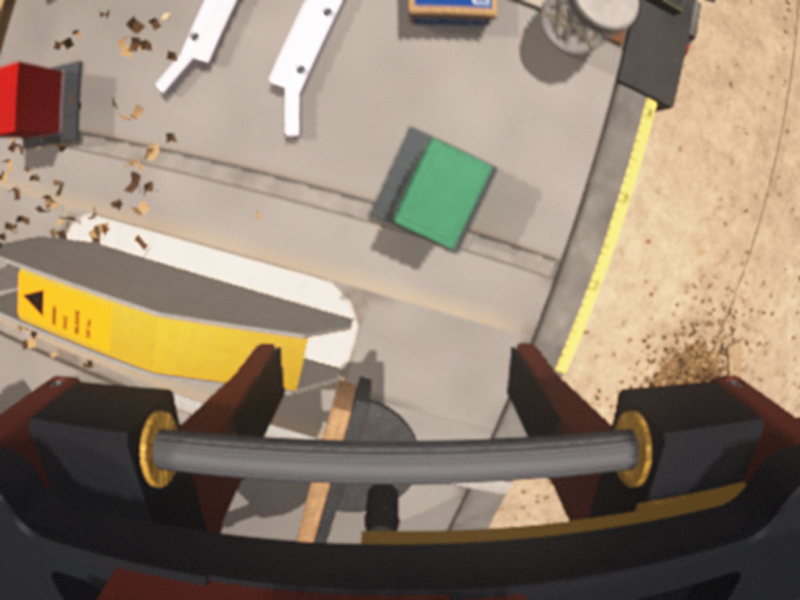

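```bash
cat >h.py <<'E'
import numpy as np
from scipy.spatial.transform import Rotation as R
def ray(r,p,e,px,z,s=1.5625):
    """viewed-picture pixel -> world point at height z"""
    a=(np.array(px)+.5)/s-.5; d=(a-[r['cx'],r['cy']])/[r['fx'],r['fy']]; t=np.hypot(*d)
    v=np.r_[d/t*np.sin(t),np.cos(t)]; M=r['mount']; W=R.from_euler('xyz',e).as_matrix()
    c=W@M[:3,3]+p; v=W@M[:3,:3]@v
    return c+v*(z-c[2])/v[2]
E
python3 - <<'E'
import pickle,numpy as np
from h import ray
r,p,e=pickle.load(open('w1.pkl','rb'))
f=lambda px,z:ray(r,p,e,px,z)
L=np.array([f(q,.086) for q in [(433,137),(496,168),(457,250),(393,222)]])
print(L,L.mean(0)); d=np.roll(L,-1,0)-L
print(np.hypot(d[:,0],d[:,1]),np.degrees(np.arctan2(d[:,1],d[:,0])))
for n,q in dict(LB=(194,36),RB1=(300,70),RB2=(327,12),Lw=(163,90),Rw=(292,136),RinEnd=(270,83),RoutEnd=(303,88),LoutEnd=(193,56),LinEnd=(208,63)).items(): print(n,f(q,.018)[:2].round(4))
E
```

```text
[[ 0.51595799 -0.298359    0.086     ]
 [ 0.50829063 -0.35038211  0.086     ]
 [ 0.43955187 -0.34076945  0.086     ]
 [ 0.44609784 -0.28806314  0.086     ]] [ 0.47747458 -0.31939343  0.086     ]
[0.0525851  0.06940764 0.05311125 0.07061477] [-98.38410804 172.03919262  82.92028437  -8.38379446]
LB [ 0.5659 -0.0558]
RB1 [ 0.5512 -0.1702]
RB2 [ 0.6113 -0.1772]
Lw [ 0.5083 -0.0392]
Rw [ 0.4905 -0.1805]
RinEnd [ 0.5335 -0.1464]
RoutEnd [ 0.5355 -0.1778]
LoutEnd [ 0.5459 -0.0615]
LinEnd [ 0.5414 -0.0796]
```

>>> carry_out:
  commands:
    - [100,[4,-2,0],0]
    - [100,[4,-2,0],0]
    - [100,[0,0,0],0]
    - [100,[0,0,0],0]
    - [100,[0,0,0],0]

```text
time_s: 1.85
eef_pos: [0.4731, -0.2443, 0.2707]
ee_rot: [3.141, 0.0, 0.282]
wrist_force: [-0.6, 0.0, -0.9]
gripper_width: 0.0877
gripper_force: 0.0
```

```bash
cat > snap.py <<'E'
import sys,pickle,cv2,numpy as np
from workcell import bot,eyes
n=sys.argv[1]
o=bot.get_obs();print(o['time_s'],o['eef_pos'],o['ee_rot'],np.abs(o['joint_velocities']).max())
r=eyes.read_camera("wrist")
cv2.imwrite(f'pics/{n}.png',cv2.resize(r['color'][:,:,::-1],(800,600),interpolation=cv2.INTER_CUBIC))
pickle.dump((r,o['eef_pos'],o['ee_rot']),open(n+'.pkl','wb'))
E
python3 snap.py w2
```

```text
1.85 [ 0.4730565  -0.24434906  0.27065993] [3.14128500e+00 4.97598917e-04 2.81836502e-01] 0.014470495831416824
```

View pics/w2.png

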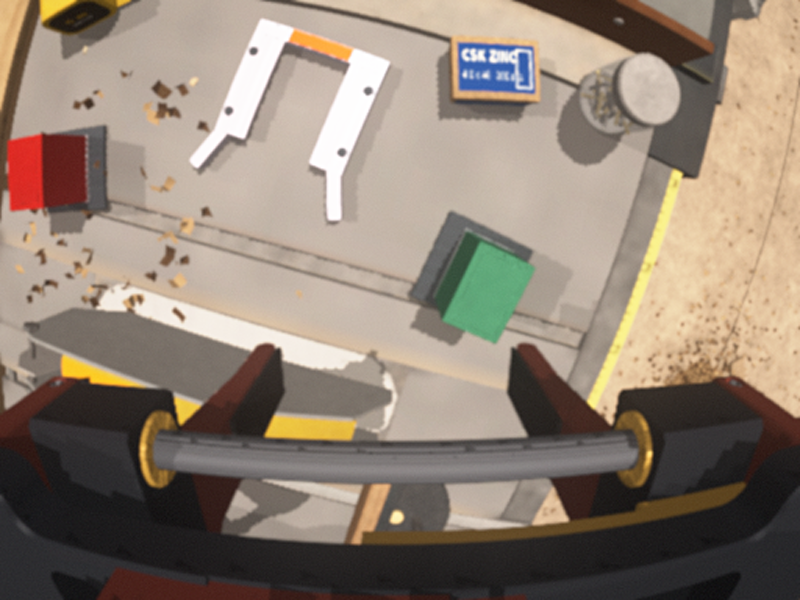

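```bash
python3 - <<'E'
import pickle,numpy as np
from h import ray
r,p,e=pickle.load(open('w2.pkl','rb'))
f=lambda px,z:ray(r,p,e,px,z)
L=np.array([f(q,.086) for q in [(475,235),(534,267),(496,342),(437,308)]])
print(L,L.mean(0)); d=np.roll(L,-1,0)-L
print(np.hypot(d[:,0],d[:,1]),np.degrees(np.arctan2(d[:,1],d[:,0])))
B=np.array([f(q,.018) for q in [(253,51),(229,111),(368,91),(342,153)]]);print(B,B.mean(0))
a=lambda v:np.degrees(np.arctan2(v[1],v[0]))
print(a(B[0]-B[1]),a(B[2]-B[3]),a(B[0]-B[2])-90,a(B[1]-B[3])-90, np.linalg.norm(B[0]-B[2]))
for n,q in dict(wL=(194,166),wR=(334,220),backL=(263,20),backR=(389,64),fL=(453,212),fM=(413,299)).items(): print(n,f(q,.018 if n[0]!='f' else .006)[:2].round(4))
E
```

```text
[[ 0.51722205 -0.29373649  0.086     ]
 [ 0.50732206 -0.34698622  0.086     ]
 [ 0.43998842 -0.33809287  0.086     ]
 [ 0.45408845 -0.28294913  0.086     ]] [ 0.47965524 -0.31544118  0.086     ]
[0.0541622  0.06791841 0.05691786 0.06404856] [-100.53197067  172.47598673   75.65701633   -9.696237  ]
[[ 0.62343866 -0.0651259   0.018     ]
 [ 0.56353332 -0.05885476  0.018     ]
 [ 0.60974912 -0.17906851  0.018     ]
 [ 0.54965534 -0.17238043  0.018     ]] [ 0.58659411 -0.1188574   0.018     ]
-5.97619780265198 -6.350543105380264 -6.850914083223941 -6.969559204246252 0.11476201811414288
wL [ 0.5062 -0.0372]
wR [ 0.4896 -0.1814]
backL [ 0.655 -0.065]
backR [ 0.6389 -0.1898]
fL [ 0.5256 -0.2837]
fM [ 0.4357 -0.2719]
```

```bash
python3 - <<'E'
import pickle,numpy as np,cv2
from workcell import eyes
for c in("scene","side"):
    r=eyes.read_camera(c);K=np.array([[r['fx'],0,r['cx']],[0,r['fy'],r['cy']],[0,0,1]])
    P=np.array([[.480,-.3155,.086],[.5266,-.0372+.0,.018],[.5062,-.0372,.018],[.4896,-.1814,.018],[.655,-.065,.018],[.6389,-.19,.018],[.587,-.119,.018],[.582,-.083,.018]])
    print(c,cv2.projectPoints(P,r['rvec'],r['tvec'],K,None)[0].reshape(-1,2).round(0).tolist())
E
```

```text
scene [[319.0, 138.0], [253.0, 217.0], [262.0, 219.0], [294.0, 187.0], [206.0, 195.0], [238.0, 171.0], [244.0, 190.0], [239.0, 199.0]]
side [[309.0, 139.0], [250.0, 204.0], [258.0, 206.0], [287.0, 181.0], [210.0, 188.0], [238.0, 169.0], [243.0, 184.0], [238.0, 190.0]]
```

>>> carry_out:
  commands:
    - [100,[0,0,0],8.1]
    - [100,[0,0,0],8.1]
    - [100,[0,0,0],8.1]
    - [100,[0.75,3.7,0],0]
    - [100,[0.75,3.7,0],0]
    - [100,[0,0,4],0]
    - [100,[0,0,4],0]
    - [100,[0,0,4],0]

```text
time_s: 2.8
eef_pos: [0.4774, -0.3202, 0.1495]
ee_rot: [3.141, -0.001, -0.144]
wrist_force: [0.5, 0.1, -0.8]
gripper_width: 0.0877
gripper_force: 0.0
```

>>> carry_out:
  commands:
    - [100,[0,0,0],0]
    - [100,[0,0,0],0]
    - [100,[0,0,0],0]

```text
time_s: 3.1
eef_pos: [0.479, -0.3199, 0.1542]
ee_rot: [3.139, -0.004, -0.142]
wrist_force: [0.3, 0.7, 0.1]
gripper_width: 0.0877
gripper_force: 0.0
```

```bash
python3 snap.py w3
```

```text
3.1 [ 0.4789877  -0.31990367  0.15420805] [ 3.13920273 -0.00428159 -0.14184525] 0.014407800418052518
```

View pics/w3.png

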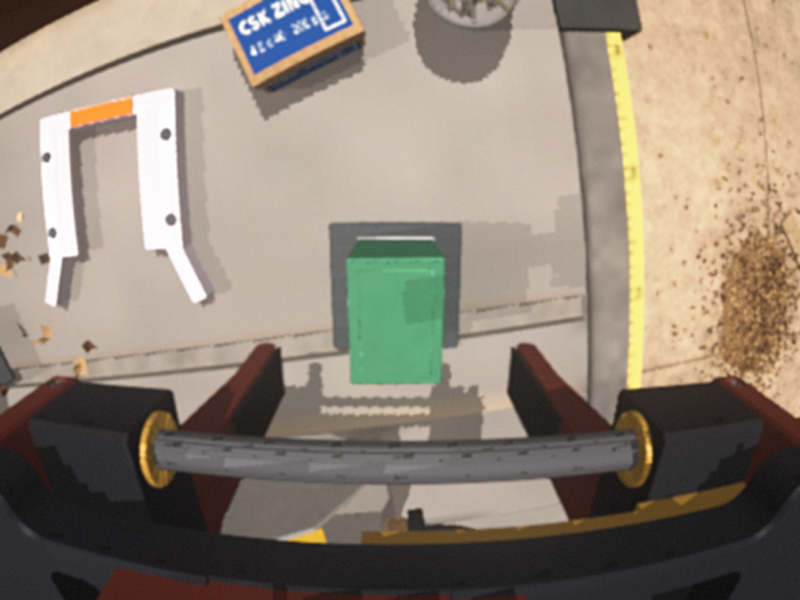

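```bash
python3 - <<'E'
import pickle,numpy as np
from h import ray
r,p,e=pickle.load(open('w3.pkl','rb'))
f=lambda px,z:ray(r,p,e,px,z)[:2]
a=lambda v:np.degrees(np.arctan2(v[1],v[0]))
L=np.array([f(q,.086) for q in [(348,258),(443,258),(440,384),(351,384)]]);print(L.mean(0),a(L[0]-L[3]),a(L[1]-L[2]),np.linalg.norm(L[0]-L[3]),np.linalg.norm(L[0]-L[1]))
F=np.array([f(q,.006) for q in [(330,223),(461,223),(459,347),(332,347)]]);print(F,a(F[0]-F[1])-90,a(F[0]-F[3]),(F[0]+F[1])/2)
B=np.array([f(q,.018) for q in [(46,157),(52,232),(166,134),(171,219)]]);print(B,B.mean(0),a(B[0]-B[1]),a(B[2]-B[3]),a(B[0]-B[2])-90,a(B[1]-B[3])-90)
w=f((51,306),.018),f((200,301),.018);print(w)
E
```

```text
[ 0.47595684 -0.318778  ] -8.524514430621222 -7.8037415691535275 0.06993345688556035 0.0481123736125138
[[ 0.52679951 -0.28163783]
 [ 0.51423271 -0.36909635]
 [ 0.4259515  -0.35805068]
 [ 0.43903501 -0.26743036]] -8.176785797514256 -9.195367414537383 [ 0.52051611 -0.32536709]
[[ 0.62397223 -0.06451115]
 [ 0.56436401 -0.0574061 ]
 [ 0.61000756 -0.17883188]
 [ 0.55060244 -0.17179922]] [ 0.58723656 -0.11813709] -6.79734578556412 -6.7515247765348025 -6.964373924818219 -6.859752995523465
(array([ 0.50604983, -0.03573362]), array([ 0.48954713, -0.18075917]))
```

>>> carry_out:
  commands:
    - [100,[-0.3,0,4],0]
    - [100,[0,0,4],0]
    - [100,[0,0,3.4],0]
    - [40,[0,0,0],0]
    - [40,[0,0,0],0]
    - [40,[0,0,0],0]
    - [40,[0,0,0],0]
    - [40,[0,0,0],0]
  grip_force: 35

```text
time_s: 3.95
eef_pos: [0.4762, -0.3191, 0.0388]
ee_rot: [3.14, -0.003, -0.141]
wrist_force: [-0.5, 0.3, 0.2]
gripper_width: 0.0516
gripper_force: 0.0
```

>>> carry_out:
  commands:
    - [40,[0,0,0],0]
    - [40,[0,0,0],0]
    - [40,[0,0,0],0]
  grip_force: 35

```text
time_s: 4.25
eef_pos: [0.4761, -0.3192, 0.0386]
ee_rot: [3.14, -0.003, -0.141]
wrist_force: [-0.1, -0.4, 6.1]
gripper_width: 0.0498
gripper_force: 35.0
```

```bash
python3 - <<'E'
import pickle
from h import ray
r,p,e=pickle.load(open('w2.pkl','rb'))
for q in [(120,287),(250,318),(370,355),(392,385)]: print(q,ray(r,p,e,q,0)[:2])
for q in [(105,308),(200,325),(300,358),(392,397)]: print(q,[ray(r,p,e,q,z)[:2].round(3) for z in(.05,.1,.13)])
E
```

```text
(120, 287) [0.35932139 0.03609301]
(250, 318) [ 0.36946335 -0.12032868]
(370, 355) [ 0.36618613 -0.24788495]
(392, 385) [ 0.34008318 -0.27838068]
(105, 308) [array([0.354, 0.022]), array([ 0.379, -0.01 ]), array([ 0.393, -0.029])]
(200, 325) [array([ 0.368, -0.085]), array([ 0.391, -0.103]), array([ 0.405, -0.114])]
(300, 358) [array([ 0.365, -0.185]), array([ 0.389, -0.19 ]), array([ 0.403, -0.193])]
(392, 397) [array([ 0.352, -0.275]), array([ 0.377, -0.269]), array([ 0.392, -0.265])]
```

>>> carry_out:
  commands:
    - [40,[0,0,-0.3],-1.2]
    - [40,[-1.6,-2.3,0],0]
    - [40,[-1.6,-2.3,0],0]
    - [40,[-1.6,-2.3,0],0]
    - [40,[-1.6,-2.3,0],0]
    - [40,[0,-3,0],0]
    - [40,[0,-3,0],0]
    - [40,[0,-3,0],0]

```text
time_s: 5.05
eef_pos: [0.4327, -0.1288, 0.0388]
ee_rot: [-3.141, 0.002, -0.12]
wrist_force: [0.2, -1.4, -3.7]
gripper_width: 0.0498
gripper_force: 35.0
```

>>> carry_out:
  commands:
    - [40,[0,-3,0],0]
    - [40,[0,0,0],0]
    - [40,[0,0,0],0]
    - [40,[0,0,0],0]

```text
time_s: 5.45
eef_pos: [0.4367, -0.1007, 0.0391]
ee_rot: [3.141, 0.001, -0.12]
wrist_force: [0.3, 0.1, -3.6]
gripper_width: 0.0499
gripper_force: 35.0
```

```bash
python3 snap.py w4
```

```text
5.45 [ 0.43668549 -0.10073177  0.03907709] [ 3.14138705e+00  1.20408292e-03 -1.20360181e-01] 0.012477983076278763
```

View pics/w4.png

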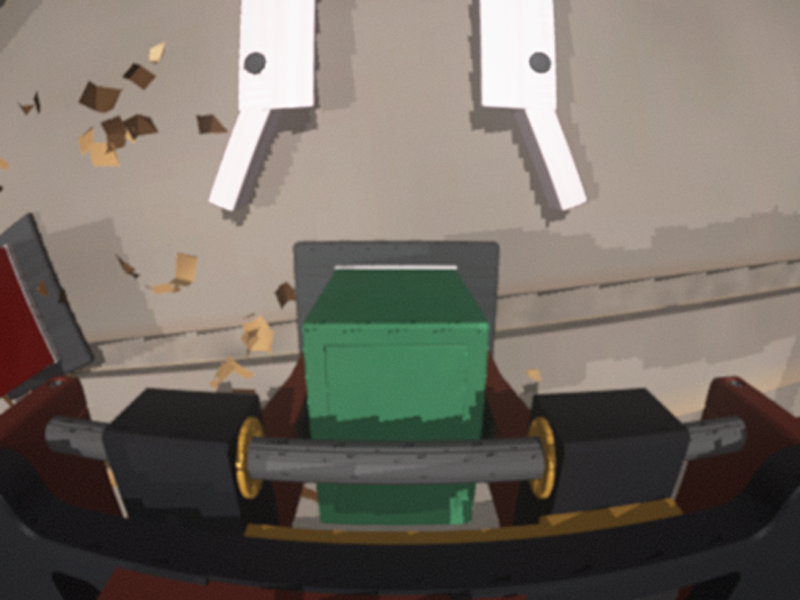

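>>> carry_out:
  commands:
    - [40,[2,0,0],0]
    - [40,[2.5,0,0],0]
    - [40,[2.5,0,0],0]
    - [40,[2.5,0,0],0]
    - [40,[2,0,0],0]
    - [40,[1.5,0,0],0]
    - [40,[1,0,0.1],0]
    - [40,[0,0,0.1],0]

```text
time_s: 6.3
eef_pos: [0.5771, -0.1184, 0.0387]
ee_rot: [3.141, -0.001, -0.121]
wrist_force: [-1.5, -1.0, 7.1]
gripper_width: 0.0502
gripper_force: 35.0
```

>>> carry_out:
  commands:
    - [40,[0.7,0,0.1],0]
    - [40,[0.7,0,0.1],0]
    - [40,[0.3,0,0],0]
    - [40,[0,0,0],0]

```text
time_s: 6.7
eef_pos: [0.5914, -0.12, 0.0388]
ee_rot: [3.141, 0.003, -0.121]
wrist_force: [-14.6, 1.4, 16.3]
gripper_width: 0.0497
gripper_force: 35.0
```

>>> carry_out:
  commands:
    - [40,[-0.3,0,-0.3],0]
    - [40,[0,0,-0.5],0]
    - [40,[0,0,-1],0]
    - [40,[0,0,-1],0]
    - [40,[0,0,-1],0]
    - [40,[0,0,-1],0]
    - [40,[0,0,-1],0]
    - [40,[0,0,-1],0]
  grip_force: 45

```text
time_s: 7.5
eef_pos: [0.5918, -0.1192, 0.1084]
ee_rot: [3.141, -0.006, -0.12]
wrist_force: [0.9, -0.3, -0.6]
gripper_width: 0.0497
gripper_force: 45.0
```

>>> carry_out:
  commands:
    - [40,[0,0,-1],0]
    - [40,[0,0,-1],0]
    - [40,[0,0,-1],0]
    - [40,[0,0,-1],0]
    - [40,[0,0,0],0]
    - [40,[0,0,0],0]

```text
time_s: 8.1
eef_pos: [0.5901, -0.1188, 0.1437]
ee_rot: [-3.142, -0.0, -0.12]
wrist_force: [0.1, -0.4, -1.8]
gripper_width: 0.0497
gripper_force: 45.0
```

```bash
python3 snap.py w5
```

```text
8.1 [ 0.59010243 -0.11880866  0.14372839] [-3.14156244e+00 -2.28109898e-04 -1.20412851e-01] 0.01949839877732317
```

View pics/w5.png

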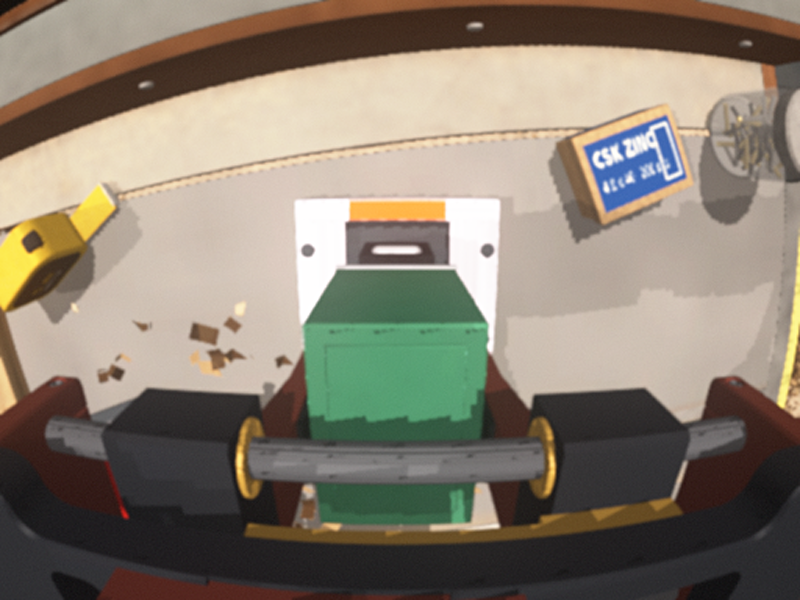

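>>> carry_out:
  commands:
    - [40,[-0.5,3,-1],0]
    - [40,[-1.5,4,0],0]
    - [40,[-1.5,4,0],0]
    - [40,[-1.5,4,0],0]
    - [40,[-1,4,0],0]
    - [40,[0,0,0],0]
    - [40,[0,0,4],0]
    - [40,[0,0,4],0]

```text
time_s: 8.95
eef_pos: [0.5083, -0.3006, 0.0736]
ee_rot: [3.141, -0.003, -0.121]
wrist_force: [-0.4, 0.3, -1.3]
gripper_width: 0.0495
gripper_force: 45.0
```

>>> carry_out:
  commands:
    - [40,[0,0,2.5],0]
    - [40,[0,0,0.6],0]
    - [40,[0,0,0],0]
    - [40,[0,0,0],0]

```text
time_s: 9.35
eef_pos: [0.5086, -0.3004, 0.0444]
ee_rot: [3.141, -0.002, -0.12]
wrist_force: [-0.4, -0.3, -0.6]
gripper_width: 0.0498
gripper_force: 45.0
```

Lower the remaining ~12 mm to contact (expected TCP z ≈ 0.033).

>>> carry_out:
  commands:
    - [40,[0,0,0.6],0]
    - [40,[0,0,0.4],0]
    - [40,[0,0,0.2],0]
    - [40,[0,0,0],0]
    - [40,[0,0,0],0]

```text
time_s: 9.85
eef_pos: [0.5082, -0.3005, 0.0327]
ee_rot: [3.141, -0.002, -0.12]
wrist_force: [-2.3, 1.5, 6.2]
gripper_width: 0.0497
gripper_force: 45.0
```

Contact at the expected height. Release, then retreat upward.

>>> carry_out:
  commands:
    - [90,[0,0,0],0]
    - [90,[0,0,0],0]
    - [90,[0,0,0],0]
    - [90,[0,0,0],0]
    - [90,[0,0,-2],0]
    - [90,[0,0,-4],0]
    - [90,[0,0,-4],0]
    - [90,[0,0,-4],0]

```text
time_s: 10.65
eef_pos: [0.5074, -0.3001, 0.1718]
ee_rot: [-3.141, 0.001, -0.12]
wrist_force: [0.0, 0.1, -1.0]
gripper_width: 0.0788
gripper_force: 0.0
```

>>> carry_out:
  commands:
    - [90,[0,0,-4],0]
    - [90,[0,0,-4],0]
    - [90,[-3,0,0],0]
    - [90,[0,0,0],0]
    - [90,[0,0,0],0]
    - [90,[0,0,0],0]

```text
time_s: 11.25
eef_pos: [0.478, -0.2965, 0.2495]
ee_rot: [-3.141, 0.001, -0.12]
wrist_force: [0.2, 0.8, 0.0]
gripper_width: 0.079
gripper_force: 0.0
```

```bash
python3 snap.py w6
```

```text
11.25 [ 0.47803692 -0.29646528  0.24948587] [-3.14069623e+00  1.24634488e-03 -1.20342797e-01] 0.0076584931066857945
```

View pics/w6.png

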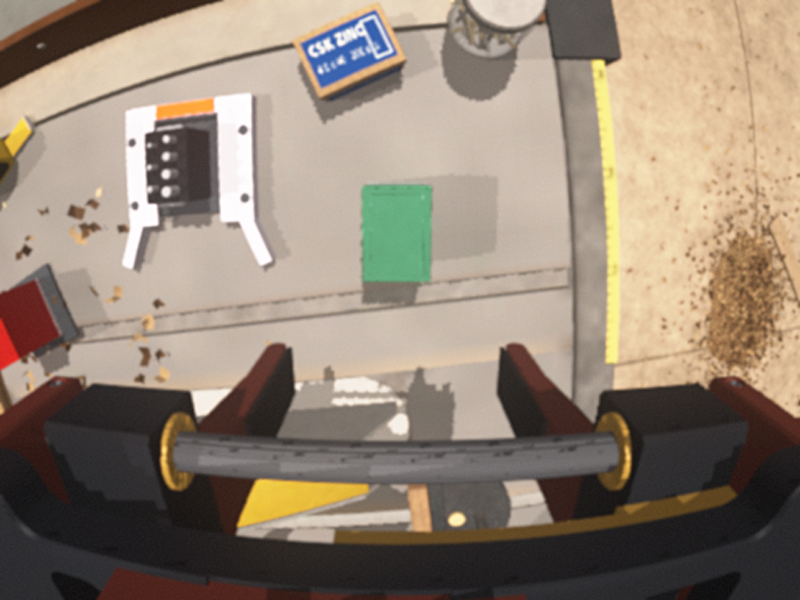

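The picture shows the base home under the lips (around 185,165) and the lid standing upright at (397,233). The red tin hasn't moved.

```bash
python3 -c "
from workcell import workorder
print(workorder.close_job())"
```

```text
the job is handed in; nothing more can be done
None
```

The job is handed in, with no verdict returned: the green tin's base is home in the hold-down, its lid stands upright, open end down, on the saw table beside it, and the red tin was not touched.

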